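# Dock sample plates on a shaker and pin them

### The job

The shaker has been left switched on: first push its red lever right over to off (towards the robot). Then slide each sample plate lying on the bench fully home, handle end last, into a bay of its own under a blue bridge (any bay), and lock each one with an orange-headed lock pin pushed all the way down through the bridge and the plate until its head sits on the bridge. When all of them are locked, push the lever right over to on again, and leave the bottle, dish and box where they are.

Things in the scene. Friction and masses are not known exactly. Their poses are not given: they have to be found in the camera images.
- shaker: Orbital shaker, fixed; white base, flat grey platform whose top is 60 mm above the bench, x -115..+75 mm, y -210..+150 mm. Origin at bench level; z up; plates slide into its three bays along its +x; its y runs across the bays. In front of the bays (x below -9 mm) the platform is flat.
- run_switch (a joint): Angle of the shaker's on/off lever (red ball of radius 13 mm on an 80 mm steel stick) that pivots on a white block at shaker x 0, y -178 mm, pivot 82 mm above the bench. 0 = off, leaning 0.5 rad towards the robot (shaker -x); 1.0 = on, leaning 0.5 rad away (+x). It stays where it is left; pushing the ball takes about 1 N.
- run_switch_tip (a point): Centre of the lever's red ball; it moves with the lever.
- bay1 (a point): Centre of bay 1's 14.5 mm square pin hole, on top of its blue bridge (shaker x 37, y -92 mm, 81 mm above bench; axes as shaker). Hole goes on 20 mm into the platform. Slot under bridge: shaker x 18..60 mm, open to -x, 70 mm wide, 11 mm high; bridge 10 mm thick. Back stop lets plate go 1 mm past alignment. Flared guides 9 mm high at x -9..20 mm narrow from 85 mm.
- bay2 (a point): Centre of bay 2's 14.5 mm square pin hole, on top of its blue bridge (shaker x 37, y 0 mm, 81 mm above bench; axes as shaker). Bay as bay 1.
- bay3 (a point): Centre of bay 3's 14.5 mm square pin hole, on top of its blue bridge (shaker x 37, y 92 mm, 81 mm above bench; axes as shaker). Bay as bay 1.
- plate_a: White flat sample plate with a blue handle, loose, 0.1 to 0.2 kg; may be absent. 110 mm (x) by 66 mm (y) by 8 mm; origin at the centre of its underside, its +x end goes into the bay first. Upright bar handle on it, 44 mm long in x (centred at x -15 mm), 14 mm wide in y, its top 53 mm above the underside. Low sample wells, up to 5 mm high, either side of the handle.
- plate_a_hole (a point): Centre of the 17 mm square pin hole through plate a, on its top face (x 37 mm, y 0, 8 mm above the underside). Fully home in a bay, it lies under that bay's hole, 13 mm lower.
- plate_b: White flat sample plate with a green handle, loose, 0.1 to 0.2 kg; may be absent. 110 mm (x) by 66 mm (y) by 8 mm; origin at the centre of its underside, its +x end goes into the bay first. Upright bar handle on it, 44 mm long in x (centred at x -15 mm), 14 mm wide in y, its top 53 mm above the underside. Low sample wells, up to 5 mm high, either side of the handle.
- plate_b_hole (a point): Centre of the 17 mm square pin hole through plate b, on its top face (x 37 mm, y 0, 8 mm above the underside). Fully home in a bay, it lies under that bay's hole, 13 mm lower.
- plate_c: White flat sample plate with a yellow handle, loose, 0.1 to 0.2 kg; may be absent. 110 mm (x) by 66 mm (y) by 8 mm; origin at the centre of its underside, its +x end goes into the bay first. Upright bar handle on it, 44 mm long in x (centred at x -15 mm), 14 mm wide in y, its top 53 mm above the underside. Low sample wells, up to 5 mm high, either side of the handle.
- plate_c_hole (a point): Centre of the 17 mm square pin hole through plate c, on its top face (x 37 mm, y 0, 8 mm above the underside). Fully home in a bay, it lies under that bay's hole, 13 mm lower.
- pin_rack: Fixed red rack block, 104 by 104 mm, 50 mm high, origin at the centre of its underside, with four 16 mm square through holes at x and y = +-30 mm; the lock pins start in them.
- pin_1: Loose lock pin 1, 60 g: steel shank, diameter 11 mm, 36 mm long, chamfered foot, under an orange round head of diameter 22 mm, 34 mm tall. Origin on the axis where head meets shank; z up the head. Starts upright in the rack, head resting on the rack top. Home, its head rests on the bridge and its origin is at the bay point. At least one pin is spare.
- pin_2: Loose lock pin 2, 60 g: steel shank, diameter 11 mm, 36 mm long, chamfered foot, under an orange round head of diameter 22 mm, 34 mm tall. Origin on the axis where head meets shank; z up the head. Starts upright in the rack, head resting on the rack top. Home, its head rests on the bridge and its origin is at the bay point. At least one pin is spare.
- pin_3: Loose lock pin 3, 60 g: steel shank, diameter 11 mm, 36 mm long, chamfered foot, under an orange round head of diameter 22 mm, 34 mm tall. Origin on the axis where head meets shank; z up the head. Starts upright in the rack, head resting on the rack top. Home, its head rests on the bridge and its origin is at the bay point. At least one pin is spare.
- pin_4: Loose lock pin 4, 60 g: steel shank, diameter 11 mm, 36 mm long, chamfered foot, under an orange round head of diameter 22 mm, 34 mm tall. Origin on the axis where head meets shank; z up the head. Starts upright in the rack, head resting on the rack top. Home, its head rests on the bridge and its origin is at the bay point. At least one pin is spare.
- wash_bottle: Bystander: white bottle, diameter 70 mm, 170 mm tall, blue cap; origin at underside centre.
- petri_dish: Bystander: shallow glass dish, diameter 90 mm, 18 mm tall; origin at underside centre.
- tip_box: Bystander: blue box 80 by 120 by 60 mm; origin at underside centre.

How it is judged:
On the way, in this order (a step that is already met when the one before it is completed fails the run):
1. the shaker is switched off (lever below 0.15) (value of joint run_switch below 0.15 rad), for 0.2 s.
2. with the lever still off, every plate present is home in a bay and locked there by a pin (((horizontal distance between plate_a_hole and bay1 below 0.006 m and distance between plate_a_hole and bay1 below 0.018 m) or (horizontal distance between plate_a_hole and bay2 below 0.006 m and distance between plate_a_hole and bay2 below 0.018 m) or (horizontal distance between plate_a_hole and bay3 below 0.006 m and distance between plate_a_hole and bay3 below 0.018 m)) and ((horizontal distance between pin_1 and plate_a_hole below 0.005 m and height (world z) of pin_1 between 0.077 and 0.085 m and angle between pin_1's own z axis and vertical below 0.12 rad) or (horizontal distance between pin_2 and plate_a_hole below 0.005 m and height (world z) of pin_2 between 0.077 and 0.085 m and angle between pin_2's own z axis and vertical below 0.12 rad) or (horizontal distance between pin_3 and plate_a_hole below 0.005 m and height (world z) of pin_3 between 0.077 and 0.085 m and angle between pin_3's own z axis and vertical below 0.12 rad) or (horizontal distance between pin_4 and plate_a_hole below 0.005 m and height (world z) of pin_4 between 0.077 and 0.085 m and angle between pin_4's own z axis and vertical below 0.12 rad)) and ((horizontal distance between plate_b_hole and bay1 below 0.006 m and distance between plate_b_hole and bay1 below 0.018 m) or (horizontal distance between plate_b_hole and bay2 below 0.006 m and distance between plate_b_hole and bay2 below 0.018 m) or (horizontal distance between plate_b_hole and bay3 below 0.006 m and distance between plate_b_hole and bay3 below 0.018 m)) and ((horizontal distance between pin_1 and plate_b_hole below 0.005 m and height (world z) of pin_1 between 0.077 and 0.085 m and angle between pin_1's own z axis and vertical below 0.12 rad) or (horizontal distance between pin_2 and plate_b_hole below 0.005 m and height (world z) of pin_2 between 0.077 and 0.085 m and angle between pin_2's own z axis and vertical below 0.12 rad) or (horizontal distance between pin_3 and plate_b_hole below 0.005 m and height (world z) of pin_3 between 0.077 and 0.085 m and angle between pin_3's own z axis and vertical below 0.12 rad) or (horizontal distance between pin_4 and plate_b_hole below 0.005 m and height (world z) of pin_4 between 0.077 and 0.085 m and angle between pin_4's own z axis and vertical below 0.12 rad)) and ((horizontal distance between plate_c_hole and bay1 below 0.006 m and distance between plate_c_hole and bay1 below 0.018 m) or (horizontal distance between plate_c_hole and bay2 below 0.006 m and distance between plate_c_hole and bay2 below 0.018 m) or (horizontal distance between plate_c_hole and bay3 below 0.006 m and distance between plate_c_hole and bay3 below 0.018 m)) and ((horizontal distance between pin_1 and plate_c_hole below 0.005 m and height (world z) of pin_1 between 0.077 and 0.085 m and angle between pin_1's own z axis and vertical below 0.12 rad) or (horizontal distance between pin_2 and plate_c_hole below 0.005 m and height (world z) of pin_2 between 0.077 and 0.085 m and angle between pin_2's own z axis and vertical below 0.12 rad) or (horizontal distance between pin_3 and plate_c_hole below 0.005 m and height (world z) of pin_3 between 0.077 and 0.085 m and angle between pin_3's own z axis and vertical below 0.12 rad) or (horizontal distance between pin_4 and plate_c_hole below 0.005 m and height (world z) of pin_4 between 0.077 and 0.085 m and angle between pin_4's own z axis and vertical below 0.12 rad)) and value of joint run_switch below 0.2 rad), for 0.2 s.
3. the shaker is switched on (lever above 0.85) (value of joint run_switch above 0.85 rad), for 0.2 s.
At the end, for the whole second after the job is handed in: every plate present is home in its own bay (holes within 6 mm horizontally), a lock pin upright through both (axis within 5 mm of the plate hole, underside of head 77 to 85 mm above the bench, tilt below 0.12 rad), lever on (above 0.85) (((horizontal distance between plate_a_hole and bay1 below 0.006 m and distance between plate_a_hole and bay1 below 0.018 m) or (horizontal distance between plate_a_hole and bay2 below 0.006 m and distance between plate_a_hole and bay2 below 0.018 m) or (horizontal distance between plate_a_hole and bay3 below 0.006 m and distance between plate_a_hole and bay3 below 0.018 m)) and ((horizontal distance between pin_1 and plate_a_hole below 0.005 m and height (world z) of pin_1 between 0.077 and 0.085 m and angle between pin_1's own z axis and vertical below 0.12 rad) or (horizontal distance between pin_2 and plate_a_hole below 0.005 m and height (world z) of pin_2 between 0.077 and 0.085 m and angle between pin_2's own z axis and vertical below 0.12 rad) or (horizontal distance between pin_3 and plate_a_hole below 0.005 m and height (world z) of pin_3 between 0.077 and 0.085 m and angle between pin_3's own z axis and vertical below 0.12 rad) or (horizontal distance between pin_4 and plate_a_hole below 0.005 m and height (world z) of pin_4 between 0.077 and 0.085 m and angle between pin_4's own z axis and vertical below 0.12 rad)) and ((horizontal distance between plate_b_hole and bay1 below 0.006 m and distance between plate_b_hole and bay1 below 0.018 m) or (horizontal distance between plate_b_hole and bay2 below 0.006 m and distance between plate_b_hole and bay2 below 0.018 m) or (horizontal distance between plate_b_hole and bay3 below 0.006 m and distance between plate_b_hole and bay3 below 0.018 m)) and ((horizontal distance between pin_1 and plate_b_hole below 0.005 m and height (world z) of pin_1 between 0.077 and 0.085 m and angle between pin_1's own z axis and vertical below 0.12 rad) or (horizontal distance between pin_2 and plate_b_hole below 0.005 m and height (world z) of pin_2 between 0.077 and 0.085 m and angle between pin_2's own z axis and vertical below 0.12 rad) or (horizontal distance between pin_3 and plate_b_hole below 0.005 m and height (world z) of pin_3 between 0.077 and 0.085 m and angle between pin_3's own z axis and vertical below 0.12 rad) or (horizontal distance between pin_4 and plate_b_hole below 0.005 m and height (world z) of pin_4 between 0.077 and 0.085 m and angle between pin_4's own z axis and vertical below 0.12 rad)) and ((horizontal distance between plate_c_hole and bay1 below 0.006 m and distance between plate_c_hole and bay1 below 0.018 m) or (horizontal distance between plate_c_hole and bay2 below 0.006 m and distance between plate_c_hole and bay2 below 0.018 m) or (horizontal distance between plate_c_hole and bay3 below 0.006 m and distance between plate_c_hole and bay3 below 0.018 m)) and ((horizontal distance between pin_1 and plate_c_hole below 0.005 m and height (world z) of pin_1 between 0.077 and 0.085 m and angle between pin_1's own z axis and vertical below 0.12 rad) or (horizontal distance between pin_2 and plate_c_hole below 0.005 m and height (world z) of pin_2 between 0.077 and 0.085 m and angle between pin_2's own z axis and vertical below 0.12 rad) or (horizontal distance between pin_3 and plate_c_hole below 0.005 m and height (world z) of pin_3 between 0.077 and 0.085 m and angle between pin_3's own z axis and vertical below 0.12 rad) or (horizontal distance between pin_4 and plate_c_hole below 0.005 m and height (world z) of pin_4 between 0.077 and 0.085 m and angle between pin_4's own z axis and vertical below 0.12 rad)) and value of joint run_switch above 0.85 rad); the robot touches nothing.
It fails at once if the wash bottle is moved more than 30 mm (distance of wash_bottle from where it was at the start of the episode above 0.03 m).
It fails at once if the petri dish is moved more than 30 mm (distance of petri_dish from where it was at the start of the episode above 0.03 m).
It fails at once if the tip box is moved more than 30 mm (distance of tip_box from where it was at the start of the episode above 0.03 m).
Of plate_a, plate_b, plate_c only 2 to 3 are there at a start; the rules pass over those that are not, and their reading is None.
At some moment in a run one of plate_a, plate_b, plate_c may be knocked a few centimetres aside while the robot is not near it.
It also fails if it takes over 210 s, if anything falls off the work surface, if the arm or the gripper's body presses on something with over 40 N, if the wrist force passes 120 N, or if a joint passes its speed limit or range.

### The arm

A 6-joint arm with a two-finger parallel gripper is mounted at the origin on the work surface. World frame = base frame: x ahead of the robot, y to its left, z up, the work surface at z = 0. Lengths are in m, angles in rad, forces in N, time in s.
With the tool pointing down it reaches from about 0.3 to 0.75 m from the base axis. Payload 8.5 kg.
Tool frame: the origin (TCP) lies midway between the tips of the shut fingers; the grasp point (between the pads) lies 19 mm behind it; z points along the fingers, y is the line along which they close (so a half turn about z gives the same grasp; the last joint's range is limited). The gripper opens to 85 mm and grips with 20 to 120 N. Pads are 22 mm wide; open, the fingers measure 114 mm over their backs; the gripper's body (76 mm by 85 mm) begins 54 mm behind the grasp point. The pads swing forward as they close: fully open they stand 13 mm farther back than shut.
Start: joints at [-1.419, 0.381, 1.297, -0, 1.464, -0.215], TCP at [0.197, -0.513, 0.231] pointing down, gripper open.
Joint ranges: [-3.11, 3.11], [-0.89, 2.33], [0.22, 2.48], [-1.42, 4.56], [0.17, 2.85], [-2.88, 2.88]. Speed limits (rad/s): [2.39, 2.39, 3.14, 3.14, 3.14, 3.14].

### API

Orientations are given as [roll, pitch, yaw] about the fixed x, y, z axes, in that order (R = Rz(yaw) Ry(pitch) Rx(roll)).
In Python, from station import monitor, read_camera, camera_info, robot gives the robot as it stands.
- The arm moves only by the tool carry_out, never from a script. Its argument "commands" is a list of rows, each a list of 3 entries, a list of its own where there are three numbers: the shift along the tool's x, y, z in mm, then the turn about the tool's z in degrees, then the opening, from 0 (shut) to 1 (fully open). A call has 1 to 20 rows; each row is the pose to reach, as a shift and turn from the pose commanded when the call began, along the tool's axes at that moment; what a row does not reach only later rows make up. A row lasts 1/10 s, in which the tool goes at most 50 mm and 8.59 degrees, less where a joint would pass 70% of its speed; a pose out of reach is approached as far as the arm can. A call with a gripper value outside its range is refused whole. The fingers move at their own pace and stop on an object; the grip force is fixed at half the most. Time passes only in rows, so rows that repeat a pose let the fingers close. It gives the time, the measured TCP pose, the force, the opening and the grip force at its end, in the units of the state.
- monitor.state(): the state, without advancing time (a new reading comes with each control period).
- read_camera(name): name is "scene" or "top"; returns the picture (384x512x3 uint8, red, green, blue); there is no depth.
- camera_info(name): a dict with "vfov" (degrees; the focal length in pixels is half the picture's height over the tangent of half this angle, whatever the lens; pixels are square), "cx", "cy" (the principal point, pixels), "R" (3x3) and "t" (3): a world point X has camera coordinates R X + t. Camera axes: x right, y down, z forward; pixel columns grow to the right and rows downward; lengths in m; the calibration is good to about 2 mm. A picture is of the moment at which its call begins. camera_info takes no time and is no camera call.
- robot.hand_in(): hands the job in; it is judged then, once.
The state is a dict: "time_s": time; "joints": joint angles; "dq": joint speeds; "joint_torque": joint torques, N m; "tool_pos": TCP position; "orientation": TCP orientation; "contact_force": force on the tool from outside, world axes, zero at the start; "moment": the same for the moment, N m; "width": finger opening in m; "gripper_force": force on a finger pad.
Only numpy, scipy, OpenCV 4.12 (cv2) and the standard library are available. Lean on these libraries where they do the work, as an engineer would, in place of code of your own. Each camera call takes 0.05 s, during which the arm holds its last target. There are 200 camera calls.

## Working session

There is one attempt and no reset: what is moved stays moved. The work goes in short steps, Python scripts to look and compute and a tool call to move; the robot and the scene stay as the last step left them, time stands still between calls to the robot, and variables do not carry over. Pictures are saved under pics/ and viewed, at most 14 in all, crops included, and the job is handed in when it is done.

Besides the shell and the picture viewer there is one more tool, called after "Emit:" by a JSON object that holds its "name" and its "arguments". carry_out: Moves the arm, as the interface text tells. Its arguments: {"type":"object","properties":{"commands":{"type":"array","items":{"type":"array"}}},"required":["commands"]}

```bash
mkdir -p pics; ls
python3 - <<'E'
from station import monitor, read_camera, camera_info, robot
import cv2
print(monitor.state())
for n in("scene","top"):
    im=read_camera(n); cv2.imwrite(f"pics/{n}0.png",im[:,:,::-1]); print(n,camera_info(n))
E
```

```text
pics
{'time_s': 0.0, 'joints': array([-1.41929763e+00,  3.81206998e-01,  1.29826905e+00,  3.21630786e-06,
        1.46363752e+00, -2.15284774e-01]), 'dq': array([-0.0002775 , -0.00012632, -0.00095664, -0.00080951,  0.00029302,
        0.00020145]), 'joint_torque': array([-1.22624324e-04, -4.48459911e+01, -2.31272060e+01, -1.91115578e-04,
        4.85102821e-03,  1.74555572e-05]), 'tool_pos': array([ 0.19719741, -0.5131061 ,  0.23070309]), 'orientation': array([-3.14010753e+00, -3.28030793e-04,  3.66782882e-01]), 'contact_force': array([ 0.20519884,  0.30354848, -0.53971295]), 'moment': array([ 0.01194146, -0.02336485, -0.0366473 ]), 'gripper_force': 0.0, 'width': 0.0853726675718787}
scene {'vfov': 55.04597248956601, 'cx': 253.8115311778286, 'cy': 187.01337711150015, 'R': array([[ 0.76224591,  0.64715788,  0.01295557],
       [ 0.46835897, -0.53761366, -0.70115007],
       [-0.44678971,  0.54051663, -0.71289601]]), 't': array([-0.4995909 , -0.14799053,  1.34602096])}
top {'vfov': 52.22047597137937, 'cx': 255.3402610574145, 'cy': 193.44274829085026, 'R': array([[-0.02174495, -0.99960769, -0.01765294],
       [-0.98735312,  0.02424517, -0.15667162],
       [ 0.15703816,  0.01402287, -0.98749298]]), 't': array([0.0811841 , 0.59564688, 1.16121296])}
```

View pics/top0.png

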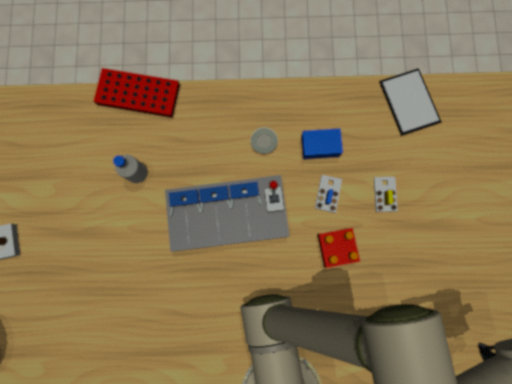

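View pics/scene0.png

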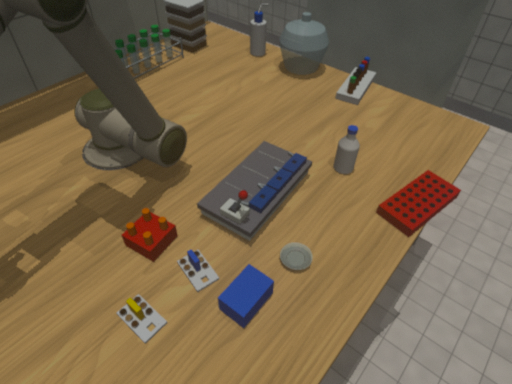

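Run:
```python
import cv2
a=cv2.imread("pics/top0.png")[165:275,155:405]; b=cv2.imread("pics/scene0.png")[135:345,105:325]
cv2.imwrite("pics/topc.png",cv2.resize(a,None,fx=3.2,fy=3.2,interpolation=cv2.INTER_CUBIC))
cv2.imwrite("pics/scenec.png",cv2.resize(b,None,fx=2.8,fy=2.8,interpolation=cv2.INTER_CUBIC))
```

```text
(no output)
```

View pics/topc.png

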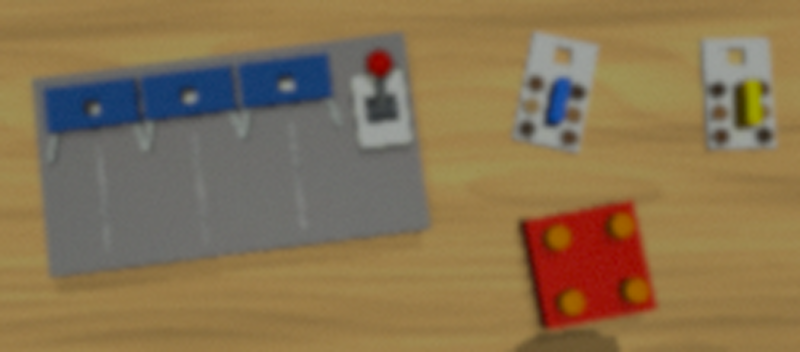

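View pics/scenec.png

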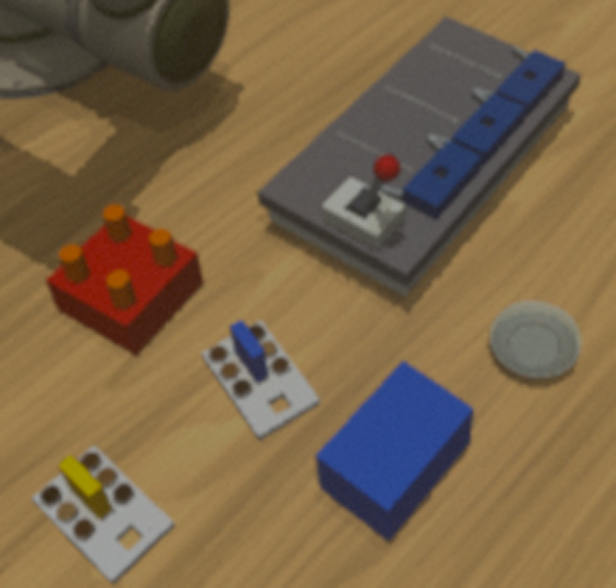

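```bash
cat > h.py <<'E'
import numpy as np, cv2
from scipy.optimize import least_squares
from scipy.ndimage import map_coordinates
from station import monitor, read_camera, camera_info, robot
CI={n:camera_info(n) for n in("top","scene")}
for c in CI.values():
    c["f"]=192/np.tan(np.radians(c["vfov"]/2)); c["C"]=-c["R"].T@c["t"]
def proj(n,X):
    c=CI[n]; Y=np.atleast_2d(X)@c["R"].T+c["t"]
    return Y[:,:2]/Y[:,2:]*c["f"]+[c["cx"],c["cy"]]
def ray(n,uv,z):
    c=CI[n]; d=c["R"].T@np.array([(uv[0]-c["cx"])/c["f"],(uv[1]-c["cy"])/c["f"],1])
    return c["C"]+d*(z-c["C"][2])/d[2]
def grab(k=4): return {n:np.mean([read_camera(n).astype(float) for _ in range(k)],0) for n in CI}
def pose(p,P):
    c,s=np.cos(p[2]),np.sin(p[2]); P=np.atleast_2d(P)
    return np.c_[p[0]+c*P[:,0]-s*P[:,1],p[1]+s*P[:,0]+c*P[:,1],P[:,2]]
def rect(x0,x1,y0,y1,z,m=.12):
    C=np.array([[x0,y0,z],[x1,y0,z],[x1,y1,z],[x0,y1,z]]); 
    return [(C[i]*(1-m)+C[(i+1)%4]*m,C[i]*m+C[(i+1)%4]*(1-m)) for i in range(4)]
def fit(im,segs,p,w=5,it=12,n=25):
    """edge fit; segs: list of (camera,A,B); returns pose, per-seg mean residual px"""
    p=np.array(p,float)
    for k in range(it):
        ww=max(2,w*(1-k/6)) ; rows=[]
        for i,(cam,A,B) in enumerate(segs):
            P=np.linspace(A,B,n); uv=proj(cam,pose(p,P)); t=uv[-1]-uv[0]; t/=np.hypot(*t); nn=np.array([-t[1],t[0]])
            o=np.arange(-ww-1,ww+1.01,.25); S=uv[:,None]+o[None,:,None]*nn
            g=sum(np.gradient(map_coordinates(cv2.GaussianBlur(im[cam][:,:,c],(0,0),.7),[S[...,1],S[...,0]],order=1),axis=1)**2 for c in range(3))
            g=g.mean(0)[None] if False else g
            for q in range(n):
                j=np.argmax(g[q]); lo,hi=max(0,j-4),j+5
                rows.append((i,cam,P[q],uv[q]+nn*np.sum(o[lo:hi]*g[q,lo:hi])/g[q,lo:hi].sum(),nn))
        def res(p): return [ (proj(r[1],pose(p,r[2]))[0]-r[3])@r[4] for r in rows]
        p=least_squares(res,p,loss="soft_l1",f_scale=.3).x
    r=np.array(res(p)); ids=np.array([q[0] for q in rows])
    return p,[round(float(np.median(r[ids==i])),2) for i in range(len(segs))]
def both(R,cams=("top","scene")): return [(c,a,b) for c in cams for a,b in R]
def blob(m):
    n,l,s,c=cv2.connectedComponentsWithStats(m.astype(np.uint8)); return [(s[i,4],c[i]) for i in range(1,n)]
def tool(dst,yaw=None):
    """shift in tool frame from the measured pose (tool down)"""
    s=monitor.state(); from scipy.spatial.transform import Rotation as Ro
    R=Ro.from_euler("xyz",s["orientation"]).as_matrix()
    return R.T@(np.array(dst)-s["tool_pos"])*1e3
E
cat > m1.py <<'E'
from h import *
im=grab(4); np.savez("im0.npz",**im)
print({n:c["C"].round(3) for n,c in CI.items()})
cs=[ray("top",q,.06)[:2] for q in((166,190),(281,175.3),(289.4,236),(171,251.5))]; print(np.round(cs,3))
c=np.mean(cs,0); d=cs[0]-cs[3]; yaw=np.arctan2(d[1],d[0]); print(yaw)
c0=c-pose([0,0,yaw],[-.02,-.03,0])[0,:2]
for cams in(("top","scene"),("top",),("scene",)):
    S=rect(-.115,.075,-.21,.15,.06,.05)
    print("shaker",cams,*fit(im,both(S,cams),[*c0,yaw]))
px=lambda x,y:(x/3.2+155,y/3.2+165)
for nm,(q,z,S) in {"rack":(((525,222),(630,203),(655,305),(545,327)),.05,rect(-.052,.052,-.052,.052,.05)),
  "a":(((535,33),(598,45),(577,152),(515,138)),.008,rect(-.055,.055,-.033,.033,.008)),
  "c":(((702,40),(770,38),(776,148),(708,150)),.008,rect(-.055,.055,-.033,.033,.008))}.items():
    cs=[ray("top",px(*u),z)[:2] for u in q]; d=cs[0]-cs[3]; p0=[*np.mean(cs,0),np.arctan2(d[1],d[0])]
    print(nm,np.round(p0,3),[np.linalg.norm(cs[i]-cs[i-1]).round(3) for i in range(4)])
    for cams in(("top","scene"),("top",),("scene",)): print("  ",*fit(im,both(S,cams),p0,3))
E
python3 m1.py
```

```text
{'top': array([0.408, 0.05 , 1.241]), 'scene': array([ 1.052, -0.484,  0.862])}
[[ 0.613  0.341]
 [ 0.65  -0.013]
 [ 0.464 -0.032]
 [ 0.426  0.324]]
0.094102392988277
shaker ('top', 'scene') [0.55569367 0.18828974 0.10564197] [0.45, 2.57, -0.3, -0.12, -1.16, -0.14, 0.76, 0.31]
shaker ('top',) [0.55433916 0.1895856  0.10951697] [0.15, 2.53, 0.14, 0.36]
shaker ('scene',) [0.5569398  0.18454143 0.10532801] [0.02, 0.1, 0.01, 0.08]
rack [ 0.427 -0.18   0.142] [np.float64(0.099), np.float64(0.101), np.float64(0.097), np.float64(0.105)]
   [ 0.42815495 -0.18102944  0.15730332] [0.38, 0.49, -2.29, 0.21, -1.58, -0.03, 1.49, 0.16]
   [ 0.42691677 -0.17685836  0.16264318] [-1.01, 0.31, -0.97, 0.36]
   [ 0.4293069  -0.18547356  0.1685009 ] [0.0, 0.1, -0.0, 0.09]
a [ 0.597 -0.166 -0.232] [np.float64(0.108), np.float64(0.064), np.float64(0.11), np.float64(0.062)]
   [ 0.60001879 -0.16504272 -0.25991015] [0.45, 0.19, -0.51, -0.11, 0.73, -0.11, 1.04, 0.12]
   [ 0.6001099  -0.16324414 -0.26848884] [-0.02, 0.03, 0.1, 0.07]
   [ 0.59967624 -0.16796694 -0.21370304] [2.15, -0.0, 1.34, -0.21]
c [ 0.591 -0.346 -0.016] [np.float64(0.11), np.float64(0.068), np.float64(0.11), np.float64(0.067)]
   [ 0.59394531 -0.34685647 -0.00694294] [0.68, 0.2, -0.72, 0.07, -0.31, 0.02, 2.25, 1.25]
   [ 0.59382381 -0.34336271 -0.04780679] [1.41, 0.07, 0.1, 0.1]
   [ 0.59412584 -0.34819738  0.01078499] [0.18, 0.08, 1.59, 1.08]
```

```bash
cat > m2.py <<'E'
from h import *
im=np.load("im0.npz")
for cams,w in((("top",),2),(("scene",),2)):
    for p0 in([.556,.187,.1065],):
        print("shaker",cams,*fit(im,both(rect(-.115,.075,-.21,.15,.06,.05),cams),p0,w))
for n,box in(("top",(265,300,175,200)),("scene",(225,270,180,210))):
    I=im[n]; m=(I[...,0]>120)&(I[...,1]<60)&(I[...,2]<70)
    B=[b for b in blob(m) if b[0]>5 and box[0]<b[1][0]<box[1] and box[2]<b[1][1]<box[3]]
    for a,c in B: print(n,a,c,ray(n,c,.152))
p=[.556,.187,.1065]
print(tool([*pose(p,[.085,-.178,0])[0,:2],.24]),pose(p,[.038,-.178,0]))
E
python3 m2.py
```

```text
shaker ('top',) [0.55444576 0.18949648 0.10810098] [0.14, 2.54, 0.08, 0.33]
shaker ('scene',) [0.55693987 0.18454142 0.10532746] [0.02, 0.1, 0.01, 0.08]
top 24 [273.29166667 184.        ] [0.60653089 0.01460984 0.152     ]
scene 23 [242.60869565 192.7826087 ] [0.59781424 0.01873338 0.152     ]
[ 622.40053588 -331.26500893   -8.68946279] [[0.61270589 0.01404786 0.        ]]
```

Emit:
{"name": "carry_out", "arguments": {"commands": [[[622,-331,-9],15,0],[[622,-331,-9],15,0],[[622,-331,-9],15,0],[[622,-331,-9],15,0],[[622,-331,-9],15,0],[[622,-331,-9],15,0],[[622,-331,-9],15,0],[[622,-331,-9],15,0],[[622,-331,-9],15,0],[[622,-331,-9],15,0],[[622,-331,-9],15,0],[[622,-331,-9],15,0],[[622,-331,-9],15,0],[[622,-331,-9],15,0],[[622,-331,-9],15,0],[[622,-331,-9],15,0],[[622,-331,-9],15,0],[[622,-331,-9],15,0]]}}

```text
time_s: 2.3
tool_pos: [0.6586, 0.0173, 0.2407]
orientation: [3.141, -0.0, 0.103]
contact_force: [0.1, -1.3, 0.0]
width: 0.0003
gripper_force: 0.0
```

Emit:
{"name": "carry_out", "arguments": {"commands": [[[0,0,105],0,0],[[0,0,105],0,0],[[0,0,105],0,0],[[0,0,105],0,0],[[-20,0,105],0,0],[[-40,0,105],0,0],[[-55,0,105],0,0],[[-70,0,105],0,0],[[-80,0,105],0,0],[[-88,0,105],0,0],[[-92,0,105],0,0],[[-92,0,105],0,0]]}}

```text
time_s: 3.5
tool_pos: [0.5677, 0.0089, 0.1359]
orientation: [3.141, -0.001, 0.105]
contact_force: [-0.3, -0.1, -0.0]
width: -0.0004
gripper_force: 0.0
```

```bash
cat > pic.py <<'E'
import sys; from h import *
# name, cam x0 x1 y0 y1 ...
nm=sys.argv[1]; out=[]
for a in sys.argv[2:]:
    c,x0,x1,y0,y1=a.split(","); I=read_camera(c)[int(y0):int(y1),int(x0):int(x1)]
    k=390/max(I.shape[:2]) if len(sys.argv)>3 else 590/max(I.shape[:2]); out.append(cv2.copyMakeBorder(r:=cv2.resize(I,None,fx=k,fy=k,interpolation=cv2.INTER_CUBIC),0,max(0,390-r.shape[0]),0,max(0,390-r.shape[1])))
cv2.imwrite(f"pics/{nm}.png",np.hstack(out)[:,:,::-1])
E
python3 pic.py lev1 top,240,320,150,230 scene,200,290,150,240
```

```text
Traceback (most recent call last):
  File "pic.py", line 6, in <module>
    k=390/max(I.shape[:2]) if len(sys.argv)>3 else 590/max(I.shape[:2]); out.append(cv2.copyMakeBorder(r:=cv2.resize(I,None,fx=k,fy=k,interpolation=cv2.INTER_CUBIC),0,max(0,390-r.shape[0]),0,max(0,390-r.shape[1])))
                                                                                    ~~~~~~~~~~~~~~~~~~^^^^^^^^^^^^^^^^^^^^^^^^^^^^^^^^^^^^^^^^^^^^^^^^^^^^^^^^^^^^^^^^^^^^^^^^^^^^^^^^^^^^^^^^^^^^^^^^^^^^^^^^^^^^^^^
cv2.error: OpenCV(4.12.0) :-1: error: (-5:Bad argument) in function 'copyMakeBorder'
> Overload resolution failed:
>  - copyMakeBorder() missing required argument 'borderType' (pos 6)
>  - copyMakeBorder() missing required argument 'borderType' (pos 6)
```

```bash
sed -i 's/max(0,390-r.shape\[1\])))/max(0,390-r.shape[1]),cv2.BORDER_CONSTANT))/' pic.py
python3 pic.py lev1 top,240,320,150,230 scene,200,290,150,240
```

```text
(no output)
```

View pics/lev1.png

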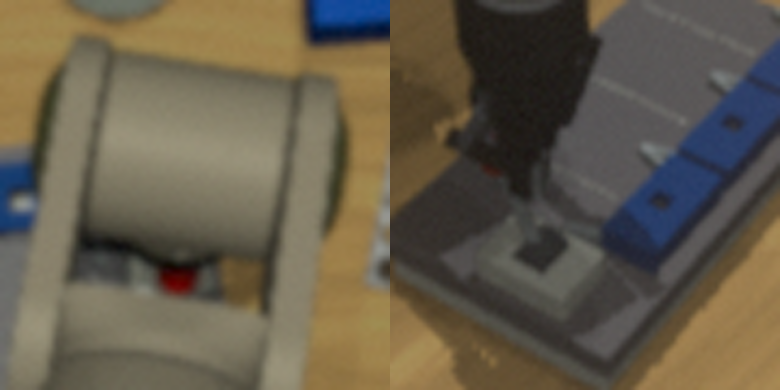

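Emit:
{"name": "carry_out", "arguments": {"commands": [[[-4,0,0],0,0],[[-6,0,0],0,0],[[-6,0,0],0,0]]}}

```text
time_s: 3.95
tool_pos: [0.5615, 0.0084, 0.1353]
orientation: [-3.142, 0.0, 0.105]
contact_force: [-0.9, -0.2, -0.8]
width: 0.0001
gripper_force: 0.1
```

```bash
cat > m3.py <<'E'
from h import *
im={n:read_camera(n).astype(float) for n in CI}
print(monitor.state()["contact_force"])
S=[.5557,.187,.1065]
for n,box in(("top",(265,300,175,215)),("scene",(205,270,170,215))):
    I=im[n]; m=(I[...,0]>2.2*I[...,1])&(I[...,0]>70)&(I[...,2]<80)
    for a,c in blob(m):
        if a>5 and box[0]<c[0]<box[1] and box[2]<c[1]<box[3]: print(n,a,c,ray(n,c,.152))
for q in(0,.5,1): print(q,pose(S,[.08*np.sin(q-.5),-.178,.082+.08*np.cos(q-.5)]),[proj(n,pose(S,[.08*np.sin(q-.5),-.178,.082+.08*np.cos(q-.5)])).round(1) for n in CI])
E
python3 m3.py
```

```text
[0.77427975 0.44100954 0.02023884]
top 18 [276.5        210.33333333] [0.53154528 0.00781627 0.152     ]
0 [[0.53648445 0.00593152 0.1522066 ]] [array([[277.1, 208.6]]), array([[222.6, 184.6]])]
0.5 [[0.57462118 0.01000851 0.162     ]] [array([[275.4, 194.6]]), array([[233.9, 187.8]])]
1 [[0.61275792 0.01408549 0.1522066 ]] [array([[273.4, 181.8]]), array([[245.7, 196.4]])]
```

Emit:
{"name": "carry_out", "arguments": {"commands": [[[-2,0,0],0,0],[[-3,0,0],0,0],[[-3,0,0],0,0]]}}

```text
time_s: 4.35
tool_pos: [0.5601, 0.0081, 0.1355]
orientation: [3.141, -0.004, 0.105]
contact_force: [7.2, 0.8, -2.8]
width: -0.0002
gripper_force: 3.7
```

```bash
python3 m3.py | head -2
```

```text
[ 7.06552124  1.84685187 -3.02289245]
top 8 [276.5 211.5] [0.52826975 0.00791525 0.152     ]
```

Emit:
{"name": "carry_out", "arguments": {"commands": [[[6,0,0],0,0],[[6,0,-50],0,0],[[6,0,-100],0,0],[[6,0,-110],0,0.5],[[-307,428,-110],0,0.5],[[-307,428,-110],0,0.5],[[-307,428,-110],0,0.5],[[-307,428,-110],0,0.5],[[-307,428,-110],0,0.5],[[-307,428,-110],0,0.5],[[-307,428,-110],0,0.5],[[-307,428,-110],0,0.5],[[-307,428,-110],0,0.5],[[-307,428,-110],0,0.5],[[-307,428,-110],0,0.5]]}}

```text
time_s: 5.95
tool_pos: [0.296, -0.4522, 0.2446]
orientation: [-3.141, 0.001, 0.103]
contact_force: [0.9, 0.2, -0.1]
width: 0.0427
gripper_force: 0.0
```

```bash
cat > m4.py <<'E'
from h import *
im=grab(2); np.savez("im1.npz",**im)
# lever ball & orange heads
for n in CI:
    I=im[n]; hsv=cv2.cvtColor(I.astype(np.uint8),cv2.COLOR_RGB2HSV)
    m=(hsv[...,0]>=9)&(hsv[...,0]<=19)&(hsv[...,1]>215)&(hsv[...,2]>80)
    print(n,[(a,c.round(2),ray(n,c,.084 if n=="top" else .067)[:2].round(4)) for a,c in blob(m) if a>8])
    m=(I[...,0]>2.2*I[...,1])&(I[...,0]>90)
    print(n,[(a,c.round(1)) for a,c in blob(m) if a>8])
    m=(hsv[...,0]>22)&(hsv[...,0]<34)&(hsv[...,1]>200)
    print(n,"yel",[(a,c.round(1)) for a,c in blob(m) if a>8])
    m=(hsv[...,0]>104)&(hsv[...,0]<124)&(hsv[...,1]>150)
    print(n,"blu",[(a,c.round(1)) for a,c in blob(m) if a>8])
for pl,p0 in(("a",[.599,-.166,-.25]),("c",[.594,-.346,-.01])):
    for cams in(("top",),("scene",)): print(pl,cams,*fit(im,both(rect(-.055,.055,-.033,.033,.008),cams),p0,2))
print("rack",*fit(im,both(rect(-.052,.052,-.052,.052,.05),("scene",)),[.429,-.185,.1685],2))
E
python3 m4.py; python3 pic.py t4 top,155,410,135,285 scene,100,330,140,350
```

```text
top [(np.int32(64), array([348.84, 235.06]), array([ 0.4614, -0.2044])), (np.int32(61), array([328.82, 238.62]), array([ 0.4524, -0.1454])), (np.int32(62), array([353.32, 255.42]), array([ 0.4023, -0.2139])), (np.int32(64), array([333.16, 259.06]), array([ 0.3931, -0.1549]))]
top [(np.int32(2360), array([135.9,  91.4])), (np.int32(46), array([276.1, 208.7])), (np.int32(1024), array([338.2, 247.6]))]
top yel [(np.int32(80), array([388.9, 197. ]))]
top blu [(np.int32(996), array([321.4, 143.1])), (np.int32(83), array([119. , 160.9])), (np.int32(311), array([243.6, 189.9])), (np.int32(317), array([213.4, 193.7])), (np.int32(326), array([183.4, 197.5])), (np.int32(58), array([329. , 196.1]))]
scene [(np.int32(81), array([145.94, 213.75]), array([ 0.3926, -0.1605])), (np.int32(85), array([162.15, 222.42]), array([ 0.4512, -0.151 ])), (np.int32(86), array([130.83, 228.59]), array([ 0.404 , -0.2203])), (np.int32(93), array([147.16, 237.  ]), array([ 0.4599, -0.2092]))]
scene [(np.int32(12), array([364.2,  61.6])), (np.int32(2014), array([419.3, 199.5])), (np.int32(44), array([222.4, 184.3])), (np.int32(870), array([147.9, 231.6]))]
scene yel [(np.int32(142), array([134.6, 307.2]))]
scene blu [(np.int32(18), array([258.1,  13.1])), (np.int32(11), array([367.,  58.])), (np.int32(10), array([361.7,  65.8])), (np.int32(26), array([352.6, 128.2])), (np.int32(48), array([192.9, 256.1])), (np.int32(1404), array([245.7, 290.5]))]
a ('top',) [ 0.59999194 -0.16323765 -0.26582654] [-0.04, 0.03, 0.03, -0.05]
a ('scene',) [ 0.59970239 -0.16797874 -0.21169215] [0.38, 0.0, 1.33, -0.2]
c ('top',) [ 0.59390525 -0.34331528 -0.04982867] [1.37, 0.16, 0.11, 0.09]
c ('scene',) [ 0.59415119 -0.34811339  0.00818383] [0.16, 0.08, 1.58, 1.1]
rack [ 0.42924213 -0.18549881  0.16410534] [0.0, 0.08, 0.02, 0.07]
```

View pics/t4.png

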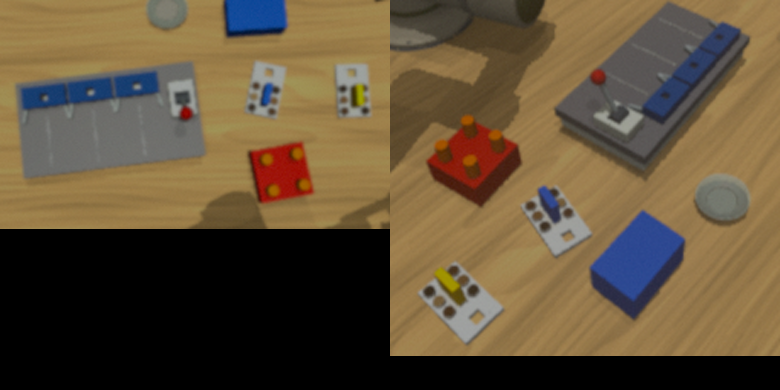

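Emit:
{"name": "carry_out", "arguments": {"commands": [[[318,-259,40],21,0.5],[[318,-259,40],21,0.5],[[318,-259,40],21,0.5],[[318,-259,40],21,0.5],[[318,-259,40],21,0.5],[[318,-259,40],21,0.5],[[318,-259,40],21,0.5],[[318,-259,40],21,0.5],[[318,-259,40],21,0.5],[[318,-259,40],21,0.5],[[318,-259,140],21,0.5],[[318,-259,140],21,0.5],[[318,-259,140],21,0.5],[[318,-259,140],21,0.5]]}}

```text
time_s: 7.65
tool_pos: [0.5874, -0.1591, 0.1067]
orientation: [3.141, -0.0, -0.261]
contact_force: [0.2, 0.5, 0.8]
width: 0.0429
gripper_force: 0.0
```

```bash
cat > m5.py <<'E'
from h import *
im=grab(2); 
for pl,p0 in(("a",[.6,-.1655,-.26]),("c",[.594,-.346,-.03])):
    for cams in(("top",),("scene",)): print(pl,cams,*fit(im,both(rect(-.055,.055,-.033,.033,.008),cams),p0,2))
s=monitor.state(); print(s["tool_pos"],s["orientation"])
E
python3 m5.py;  python3 pic.py t5 top,275,375,155,255 scene,140,270,170,300
```

```text
a ('top',) [ 0.57924233 -0.14887193 -0.47402853] [0.97, 0.49, 0.52, 2.1]
a ('scene',) [ 0.59913397 -0.16814927 -0.21801743] [0.14, -0.08, 1.29, -0.39]
c ('top',) [ 0.59731467 -0.3332433  -0.19132527] [-1.19, -0.15, -1.85, -0.03]
c ('scene',) [ 0.59412104 -0.34818445  0.01021145] [0.2, 0.08, 1.6, 1.08]
[ 0.58826807 -0.15941377  0.10799766] [ 3.14068425 -0.00441194 -0.26158767]
```

View pics/t5.png

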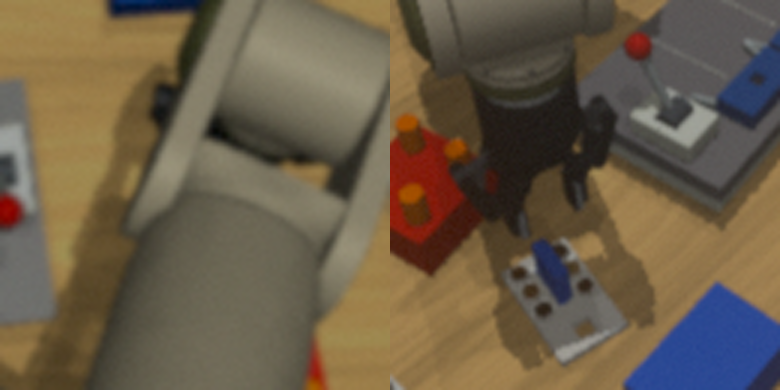

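Emit:
{"name": "carry_out", "arguments": {"commands": [[[-1,3,60],0,0.5],[[-1,3,87],0,0.5],[[-1,3,87],0,0.5],[[-1,3,87],0,0],[[-1,3,87],0,0],[[-1,3,87],0,0],[[-1,3,87],0,0],[[-1,3,87],0,0],[[-1,3,87],0,0]]}}

```text
time_s: 8.85
tool_pos: [0.587, -0.1621, 0.0209]
orientation: [3.141, -0.005, -0.261]
contact_force: [-0.1, 0.0, 7.5]
width: 0.0134
gripper_force: 59.6
```

Emit:
{"name": "carry_out", "arguments": {"commands": [[[0,0,-50],0,0],[[0,0,-100],0,0],[[0,0,-150],0,0],[[0,0,-195],0,0],[[-204,-297,-195],-21.1,0],[[-204,-297,-195],-21.1,0],[[-204,-297,-195],-21.1,0],[[-204,-297,-195],-21.1,0],[[-204,-297,-195],-21.1,0],[[-204,-297,-195],-21.1,0],[[-204,-297,-195],-21.1,0],[[-204,-297,-195],-21.1,0],[[-204,-297,-195],-21.1,0],[[-204,-297,-195],-21.1,0],[[-204,-297,-150],-21.1,0],[[-204,-297,-110],-21.1,0],[[-204,-297,-90],-21.1,0],[[-204,-297,-80],-21.1,0],[[-204,-297,-80],-21.1,0]]}}

```text
time_s: 10.75
tool_pos: [0.4657, 0.1771, 0.0978]
orientation: [3.141, 0.001, 0.105]
contact_force: [-0.2, 0.0, -1.1]
width: 0.0131
gripper_force: 59.0
```

```bash
python3 -c "
from h import *
s=monitor.state();print(s['tool_pos'],s['orientation'],s['contact_force'])"; python3 pic.py t6 top,160,300,160,280 scene,190,330,110,240
```

```text
[0.46567086 0.17707862 0.09776067] [3.14143361e+00 1.49229490e-03 1.05003393e-01] [-0.19508876  0.01832009 -1.11440044]
```

View pics/t6.png

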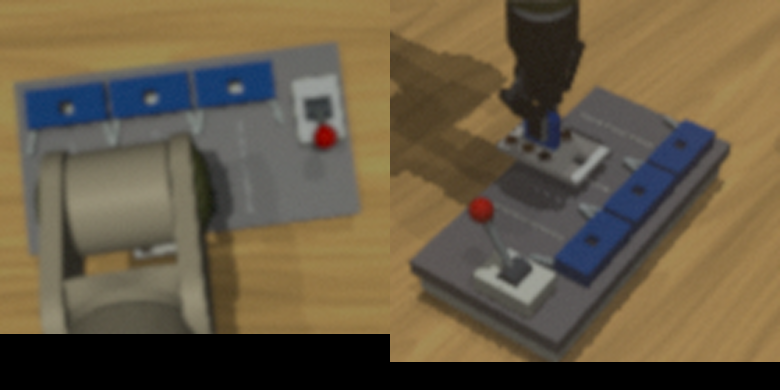

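```bash
cat > m6.py <<'E'
from h import *
im=grab(3); zt=monitor.state()["tool_pos"][2]-.0209+.008
S=fit(im,both(rect(-.115,.075,-.21,.15,.06,.05),("scene",)),[.55694,.18454,.10533],2)
print("S",S)
P,r=fit(im,both(rect(-.055,.055,-.033,.033,zt),("scene",)),[.482,.176,.105],5); print(P,r)
c,s=np.cos(S[0][2]),np.sin(S[0][2]); d=P[:2]-S[0][:2]
print("plate in shaker",[c*d[0]+s*d[1],-s*d[0]+c*d[1],P[2]-S[0][2]])
E
python3 m6.py
```

```text
S (array([0.55688757, 0.18451918, 0.10653068]), [-0.0, 0.11, 0.01, 0.12])
[0.48218981 0.17763113 0.05272301] [-0.7, 0.36, -0.15, 1.36]
plate in shaker [np.float64(-0.07500669974393895), np.float64(0.0010935605603670387), np.float64(-0.05380766964397626)]
```

Emit:
{"name": "carry_out", "arguments": {"commands": [[[0,0,8],0,0],[[0,0,16],0,0],[[0,0,16],0,0],[[10,0,16],0,0],[[20,0,16],0,0],[[30,0,16],0,0],[[40,0,16],0,0],[[48,0,16],0,0],[[54,0,16],0,0],[[60,0,16],0,0],[[65,0,16],0,0],[[68,0,16],0,0],[[68,0,16],0,0]]}}

```text
time_s: 12.45
tool_pos: [0.5332, 0.1854, 0.0823]
orientation: [3.142, -0.0, 0.107]
contact_force: [0.4, -0.5, -1.3]
width: 0.0134
gripper_force: 59.2
```

Emit:
{"name": "carry_out", "arguments": {"commands": [[[3,0,0],0,0],[[5,0,0],0,0],[[6,0,0],0,0],[[7,0,0],0,0],[[7,0,0],0,0]]}}

```text
time_s: 12.95
tool_pos: [0.54, 0.1861, 0.0823]
orientation: [3.142, -0.0, 0.107]
contact_force: [-0.7, 0.1, -1.1]
width: 0.0129
gripper_force: 59.2
```

Emit:
{"name": "carry_out", "arguments": {"commands": [[[1,0,0],0,0],[[1.5,0,0],0,0],[[2,0,0],0,0],[[2,0,0],0,0]]}}

```text
time_s: 13.35
tool_pos: [0.542, 0.1864, 0.0823]
orientation: [-3.142, -0.0, 0.107]
contact_force: [0.1, 0.2, -1.3]
width: 0.013
gripper_force: 59.2
```

Emit:
{"name": "carry_out", "arguments": {"commands": [[[0.7,0,0],0,0],[[1.4,0,0],0,0],[[2,0,0],0,0],[[2,0,0],0,0]]}}

```text
time_s: 13.75
tool_pos: [0.5439, 0.1866, 0.0823]
orientation: [-3.142, 0.0, 0.107]
contact_force: [-1.0, -0.0, -1.5]
width: 0.0132
gripper_force: 59.1
```

Emit:
{"name": "carry_out", "arguments": {"commands": [[[0.7,0,0],0,0],[[1.4,0,0],0,0],[[2,0,0],0,0],[[2,0,0],0,0]]}}

```text
time_s: 14.15
tool_pos: [0.5441, 0.1868, 0.0821]
orientation: [-3.142, 0.004, 0.107]
contact_force: [-9.1, -0.9, 3.0]
width: 0.013
gripper_force: 59.7
```

```bash
python3 pic.py t7 top,200,290,160,250 scene,205,315,120,230
```

```text
(no output)
```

View pics/t7.png

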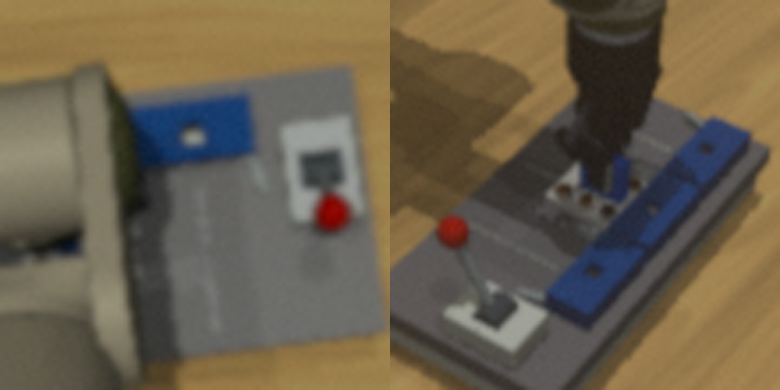

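Emit:
{"name": "carry_out", "arguments": {"commands": [[[-2,0,0],0,0],[[-2,0,0],0,0.5],[[-2,0,0],0,0.5],[[-2,0,0],0,0.5],[[-2,0,-50],0,0.5],[[-2,0,-100],0,0.5],[[-2,0,-150],0,0.5],[[-23,533,-170],7.3,0.5],[[-23,533,-170],7.3,0.5],[[-23,533,-170],7.3,0.5],[[-23,533,-170],7.3,0.5],[[-23,533,-170],7.3,0.5],[[-23,533,-170],7.3,0.5],[[-23,533,-170],7.3,0.5],[[-23,533,-170],7.3,0.5],[[-23,533,-170],7.3,0.5],[[-23,533,-170],7.3,0.5],[[-23,533,-170],7.3,0.5],[[-23,533,-170],7.3,0.5],[[-23,533,-170],7.3,0.5]]}}

```text
time_s: 16.25
tool_pos: [0.5797, -0.3461, 0.2518]
orientation: [-3.141, 0.0, -0.022]
contact_force: [0.2, 0.7, -0.0]
width: 0.0428
gripper_force: 0.0
```

```bash
cat > m7.py <<'E'
from h import *
im=grab(2); np.savez("im2.npz",**im)
print(monitor.state()["tool_pos"],monitor.state()["orientation"])
I=im["scene"]; hsv=cv2.cvtColor(I.astype(np.uint8),cv2.COLOR_RGB2HSV)
m=(hsv[...,0]>22)&(hsv[...,0]<34)&(hsv[...,1]>200); print("yel",[(a,c.round(1)) for a,c in blob(m) if a>8])
for y in(-.04,0,.04): print(fit(im,both(rect(-.055,.055,-.033,.033,.008),("scene",)),[.594,-.347,y],4))
for p in ([.594,-.348,0],[.594,-.348,-.04]):
  for n in CI: print(n,proj(n,pose(p,[[.055,.033,.008],[.055,-.033,.008],[-.055,-.033,.008],[-.055,.033,.008]])).round(1).tolist())
E
python3 m7.py; python3 pic.py t8 top,340,430,150,240 scene,85,195,260,370
```

```text
[ 0.58009904 -0.34435853  0.25278517] [ 3.14141638e+00 -3.85667498e-04 -1.91290492e-02]
yel [(np.int32(156), array([134.9, 307.8]))]
(array([ 0.59481161, -0.348713  ,  0.01604066]), [0.01, 0.16, 1.28, 0.75])
(array([ 0.59481166, -0.34871288,  0.01604314]), [0.01, 0.16, 1.28, 0.75])
(array([ 0.59481004, -0.34872831,  0.01617082]), [0.02, 0.16, 1.27, 0.75])
top [[374.9, 176.5], [395.7, 176.0], [398.4, 210.3], [377.4, 210.8]]
scene [[166.5, 320.9], [144.1, 342.0], [115.6, 312.2], [137.8, 293.4]]
top [[375.6, 176.1], [396.4, 176.4], [397.7, 210.7], [376.6, 210.4]]
scene [[166.1, 321.9], [143.0, 342.3], [116.1, 311.3], [138.9, 293.1]]
```

View pics/t8.png

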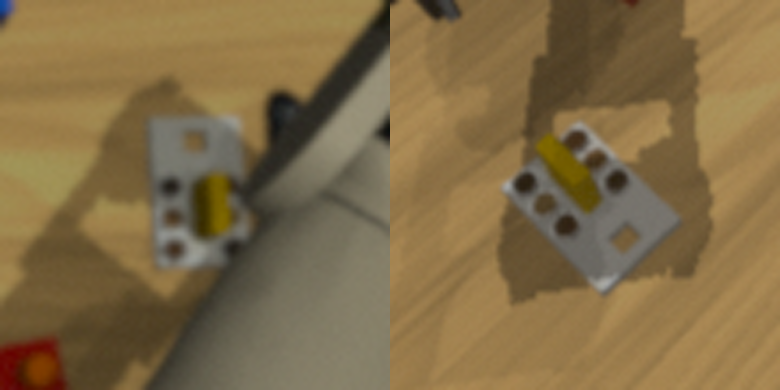

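Emit:
{"name": "carry_out", "arguments": {"commands": [[[0,0,50],0,0.5],[[0,0,100],0,0.5],[[0,0,150],0,0.5],[[0,0,200],-1,0.5],[[0,0,231],-1,0.5],[[0,0,231],-1,0.5],[[0,0,231],-1,0.5],[[0,0,231],-1,0],[[0,0,231],-1,0],[[0,0,231],-1,0],[[0,0,231],-1,0],[[0,0,231],-1,0],[[0,0,231],-1,0]]}}

```text
time_s: 17.85
tool_pos: [0.5808, -0.3464, 0.0239]
orientation: [3.139, -0.003, -0.003]
contact_force: [0.1, -0.4, 6.4]
width: 0.013
gripper_force: 59.8
```

Emit:
{"name": "carry_out", "arguments": {"commands": [[[0,0,-50],0,0],[[0,0,-100],0,0],[[0,0,-150],0,0],[[0,0,-195],0,0],[[-126,-616,-195],-6.3,0],[[-126,-616,-195],-6.3,0],[[-126,-616,-195],-6.3,0],[[-126,-616,-195],-6.3,0],[[-126,-616,-195],-6.3,0],[[-126,-616,-195],-6.3,0],[[-126,-616,-195],-6.3,0],[[-126,-616,-195],-6.3,0],[[-126,-616,-195],-6.3,0],[[-126,-616,-195],-6.3,0],[[-126,-616,-195],-6.3,0],[[-126,-616,-195],-6.3,0],[[-126,-616,-195],-6.3,0],[[-126,-616,-195],-6.3,0],[[-126,-616,-195],-6.3,0],[[-126,-616,-195],-6.3,0]]}}

```text
time_s: 19.85
tool_pos: [0.456, 0.2699, 0.2166]
orientation: [3.141, -0.0, 0.106]
contact_force: [-0.1, 1.2, -1.5]
width: 0.0126
gripper_force: 59.2
```

Emit:
{"name": "carry_out", "arguments": {"commands": [[[0,0,40],0,0],[[0,0,80],0,0],[[0,0,110],0,0],[[0,0,118],0,0],[[0,0,118],0,0]]}}

```text
time_s: 20.35
tool_pos: [0.4561, 0.27, 0.0982]
orientation: [3.141, 0.001, 0.105]
contact_force: [0.9, 1.2, -0.6]
width: 0.0129
gripper_force: 59.1
```

```bash
sed -i 's/\[.482,.176,.105\],5/[.471,.267,.107],5/; s/-.0209+.008/-.0222+.008/' m6.py; python3 m6.py;  python3 pic.py t9 scene,205,315,105,215
```

```text
S (array([0.55703116, 0.18487112, 0.10295606]), [-0.1, 0.12, -0.61, 0.13])
[0.47346344 0.2671101  0.08713244] [-0.73, 0.2, -0.54, 1.04]
plate in shaker [np.float64(-0.07467314814839894), np.float64(0.09039211509987838), np.float64(-0.01582362491185141)]
```

View pics/t9.png

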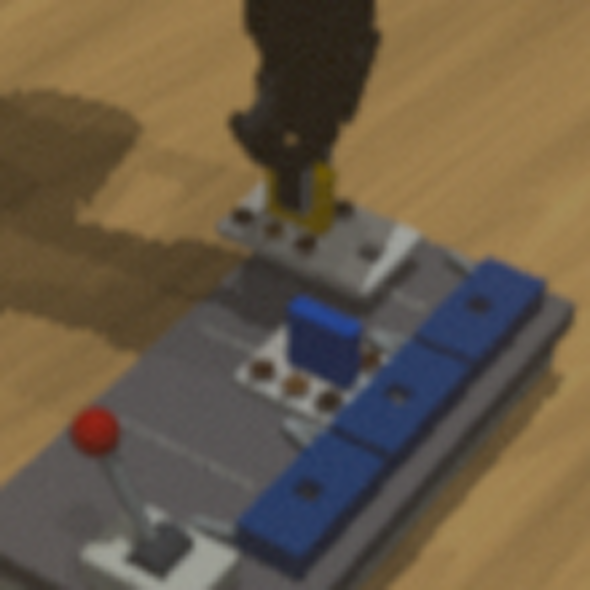

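Emit:
{"name": "carry_out", "arguments": {"commands": [[[0,0,10],0,0],[[0,0,13],0,0],[[0,0,14.5],0,0],[[0,0,14.5],0,0]]}}

```text
time_s: 21.1
tool_pos: [0.4554, 0.2707, 0.084]
orientation: [3.141, 0.001, 0.107]
contact_force: [-3.2, -0.2, 3.0]
width: 0.0132
gripper_force: 60.0
```

Emit:
{"name": "carry_out", "arguments": {"commands": [[[10,0,0],0,0],[[20,0,0],0,0],[[30,0,0],0,0],[[40,0,0],0,0],[[48,0,0],0,0],[[54,0,0],0,0],[[60,0,0],0,0],[[65,0,0],0,0],[[68,0,0],0,0],[[70,0,0],0,0],[[70,0,0],0,0]]}}

```text
time_s: 22.2
tool_pos: [0.5257, 0.2779, 0.0839]
orientation: [3.141, 0.001, 0.106]
contact_force: [-4.2, -3.0, 5.5]
width: 0.0131
gripper_force: 60.5
```

Emit:
{"name": "carry_out", "arguments": {"commands": [[[2,0,0],0,0],[[4,0,0],0,0],[[5,0,0],0,0],[[6,0,0],0,0],[[6,0,0],0,0]]}}

```text
time_s: 22.7
tool_pos: [0.5314, 0.2784, 0.0839]
orientation: [3.141, 0.001, 0.107]
contact_force: [-5.7, -3.1, 5.0]
width: 0.0132
gripper_force: 60.6
```

Emit:
{"name": "carry_out", "arguments": {"commands": [[[1,0,0],0,0],[[2,0,0],0,0],[[3,0,0],0,0],[[3,0,0],0,0]]}}

```text
time_s: 23.1
tool_pos: [0.5344, 0.2787, 0.0839]
orientation: [3.141, 0.001, 0.107]
contact_force: [-5.1, -2.7, 5.3]
width: 0.0132
gripper_force: 60.6
```

Emit:
{"name": "carry_out", "arguments": {"commands": [[[1,0,0],0,0],[[2,0,0],0,0],[[3,0,0],0,0],[[3,0,0],0,0]]}}

```text
time_s: 23.5
tool_pos: [0.5348, 0.2788, 0.0841]
orientation: [3.14, 0.007, 0.107]
contact_force: [-18.7, -6.0, 15.3]
width: 0.013
gripper_force: 61.8
```

Emit:
{"name": "carry_out", "arguments": {"commands": [[[-2.5,0,0],0,0],[[-2.5,0,0],0,0.5],[[-2.5,0,0],0,0.5],[[-2.5,0,0],0,0.5],[[-2.5,0,-50],0,0.5],[[-2.5,0,-100],0,0.5],[[-2.5,0,-150],0,0.5],[[-130,416,-166],0,0.5],[[-130,416,-166],0,0.5],[[-130,416,-166],0,0.5],[[-130,416,-166],0,0.5],[[-130,416,-166],0,0.5],[[-130,416,-166],0,0.5],[[-130,416,-166],0,0.5],[[-130,416,-166],0,0.5],[[-130,416,-166],0,0.5],[[-130,416,-166],0,0.5],[[-130,416,-126],0,0.5],[[-130,416,-86],0,0.5],[[-130,416,-86],0,0.5]]}}

```text
time_s: 25.5
tool_pos: [0.4506, -0.1464, 0.1662]
orientation: [-3.136, 0.007, 0.107]
contact_force: [-0.7, -0.2, 0.7]
width: 0.0428
gripper_force: 0.0
```

```bash
cat > m8.py <<'E'
from h import *
im=grab(2); print(monitor.state()["tool_pos"],monitor.state()["orientation"])
for n in CI:
    I=im[n]; hsv=cv2.cvtColor(I.astype(np.uint8),cv2.COLOR_RGB2HSV)
    m=(hsv[...,0]>=9)&(hsv[...,0]<=19)&(hsv[...,1]>215)&(hsv[...,2]>60)
    print(n,[(a,c.round(2),ray(n,c,.067)[:2].round(4)) for a,c in blob(m) if a>8])
S=[.5557,.187,.1065]
for b in(-.092,0,.092):
  for n in CI:
    u,v=proj(n,pose(S,[.037,b,.081]))[0]; print(b,n,u.round(1),v.round(1),im[n][int(v)-3:int(v)+5,int(u)-3:int(u)+5].sum(2).astype(int).tolist())
E
python3 m8.py; python3 pic.py t10 scene,105,265,110,270 top,160,300,155,275
```

```text
[ 0.45343847 -0.14825435  0.17176446] [ 3.13950621e+00 -2.72297961e-03  1.07208243e-01]
top [(np.int32(43), array([352.53, 256.23]), array([ 0.3999, -0.2153]))]
scene [(np.int32(72), array([146.46, 214.89]), array([ 0.397 , -0.1622])), (np.int32(86), array([162.26, 222.87]), array([ 0.4527, -0.1518])), (np.int32(85), array([131.09, 228.48]), array([ 0.4043, -0.2196])), (np.int32(105), array([147.58, 237.38]), array([ 0.4617, -0.2093]))]
-0.092 top 244.4 190.4 [[189, 182, 179, 178, 181, 187, 193, 194], [181, 169, 156, 162, 164, 177, 196, 195], [180, 175, 181, 204, 211, 219, 209, 197], [202, 235, 280, 313, 316, 293, 238, 204], [229, 295, 368, 404, 396, 350, 269, 213], [228, 300, 371, 400, 396, 349, 273, 213], [216, 252, 297, 309, 306, 276, 237, 209], [201, 214, 220, 225, 223, 212, 202, 196]]
-0.092 scene 262.4 195.2 [[223, 212, 210, 212, 212, 211, 210, 214], [212, 211, 200, 199, 206, 203, 208, 213], [207, 191, 171, 172, 182, 197, 202, 211], [198, 173, 148, 141, 148, 167, 190, 211], [189, 157, 149, 145, 144, 158, 192, 210], [193, 185, 174, 163, 160, 182, 205, 212], [213, 205, 202, 190, 
[... 794 characters left out ...]
.3 [[191, 178, 178, 175, 170, 177, 184, 193], [181, 160, 150, 153, 158, 174, 193, 197], [175, 153, 150, 180, 219, 240, 223, 196], [172, 154, 166, 236, 307, 315, 260, 207], [173, 159, 187, 266, 336, 340, 278, 214], [175, 165, 188, 251, 310, 303, 255, 211], [186, 186, 191, 218, 242, 242, 219, 203], [191, 188, 191, 197, 203, 203, 199, 194]]
0.092 scene 293.9 160.9 [[235, 273, 247, 227, 219, 222, 221, 219], [240, 235, 224, 222, 219, 216, 217, 219], [228, 218, 214, 207, 205, 219, 217, 219], [222, 215, 192, 178, 175, 186, 208, 217], [214, 200, 177, 162, 158, 157, 186, 215], [217, 205, 195, 195, 188, 181, 194, 216], [218, 220, 224, 221, 220, 209, 208, 214], [220, 218, 218, 217, 222, 218, 213, 212]]
```

View pics/t10.png

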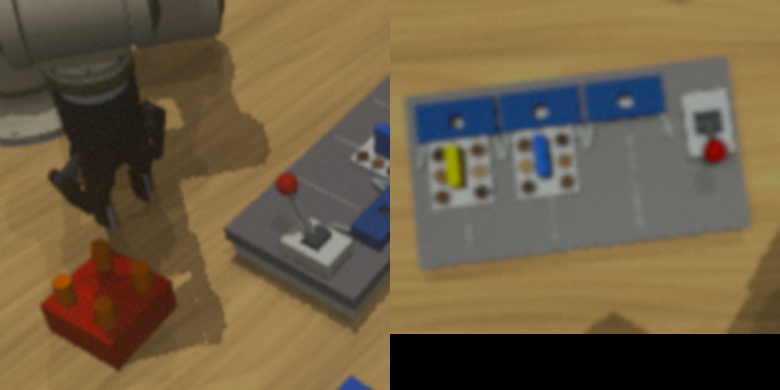

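Emit:
{"name": "carry_out", "arguments": {"commands": [[[0,0,50],0,0.5],[[0,0,90],0,0.5],[[0,0,115],0,0.5],[[0,0,115],0,0.5],[[0,0,115],0,0.5],[[0,0,115],0,0],[[0,0,115],0,0],[[0,0,115],0,0],[[0,0,115],0,0],[[0,0,115],0,0]]}}

```text
time_s: 26.8
tool_pos: [0.4533, -0.1485, 0.0567]
orientation: [3.139, -0.003, 0.107]
contact_force: [-0.9, 0.4, 6.7]
width: 0.0201
gripper_force: 58.3
```

Emit:
{"name": "carry_out", "arguments": {"commands": [[[0,0,-50],0,0],[[0,0,-100],0,0],[[0,0,-150],0,0],[[0,0,-185],0,0],[[175,-322,-185],0,0],[[175,-322,-185],0,0],[[175,-322,-185],0,0],[[175,-322,-185],0,0],[[175,-322,-185],0,0],[[175,-322,-185],0,0],[[175,-322,-185],0,0],[[175,-322,-185],0,0],[[175,-322,-185],0,0],[[175,-322,-185],0,0],[[175,-322,-150],0,0],[[175,-322,-110],0,0],[[175,-322,-83],0,0],[[175,-322,-83],0,0],[[175,-322,-83],0,0]]}}

```text
time_s: 28.7
tool_pos: [0.5925, 0.1899, 0.1394]
orientation: [3.142, -0.001, 0.106]
contact_force: [-0.2, -0.2, 0.2]
width: 0.02
gripper_force: 59.4
```

```bash
python3 -c "
from h import *
print(monitor.state()['tool_pos'],monitor.state()['orientation'])"; python3 pic.py t11 scene,245,315,115,185 top,180,280,160,250
```

```text
[0.59249182 0.18990109 0.13939342] [ 3.14154881e+00 -1.46242088e-03  1.05526667e-01]
```

View pics/t11.png

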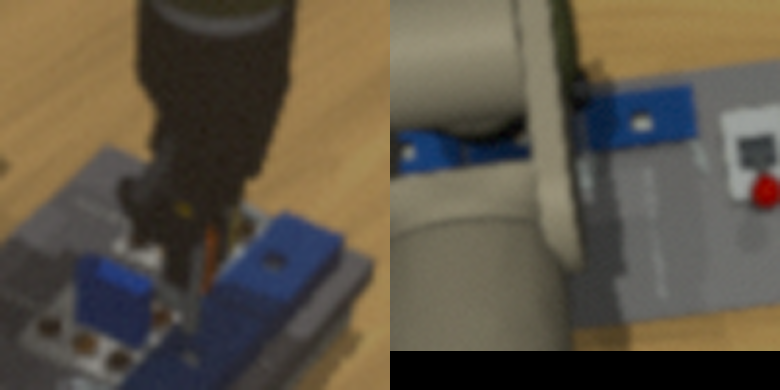

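```bash
cat > m9.py <<'E'
from h import *
im=grab(4); np.savez("im3.npz",**im); I=im["scene"]
np.set_printoptions(linewidth=200)
tp=monitor.state()["tool_pos"]
for z in(.1394-.0067,.1394-.025,.0967): print("pin axis pred",z,proj("scene",[tp[0],tp[1],z]).round(2))
for S in([.5569,.1846,.106],[.5557,.188,.1065]): print("hole pred",proj("scene",pose(S,[.037,0,.081])).round(2))
print("cols 270..291 rows 162..182")
for v in range(162,184): print(v,I[v,270:292].sum(1).astype(int), )
print("R-B");
for v in range(162,184): print(v,(I[v,270:292,0]-I[v,270:292,2]).astype(int), )
E
python3 m9.py
```

```text
pin axis pred 0.13269999999999998 [[279.84 164.59]]
pin axis pred 0.1144 [[279.45 169.15]]
pin axis pred 0.0967 [[279.09 173.45]]
hole pred [[278.7  177.82]]
hole pred [[279.08 177.05]]
cols 270..291 rows 162..182
162 [282 331 353 312 199 112  97 103  96 132 172 167 153 137 182 247 271 242 214 207 204 194]
163 [234 240 258 272 187 107  97  98 107 143 176 164 150 152 223 262 239 215 208 207 212 205]
164 [228 224 230 223 161 104  98  99 108 146 176 161 154 174 214 223 211 207 205 208 207 207]
165 [220 215 219 215 173 128 106 105 105 149 180 162 159 174 182 184 185 186 200 202 204 207]
166 [209 194 190 196 195 180 158 134 130 165 180 169 157 155 157 159 155 163 178 185 187 197]
167 [178 157 151 174 195 209 198 170 161 182 180 176 154 139 148 152 155 152 159 157 162 180]
168 [141 139 151 173 184 201 204 184 180 184 180 171 149 134 137 142 150 153 155 157 155 161]
169 [138 140 193 210 190 186 196 180 176 180 178 164 152 145 142 140 141 142 147 155 156 155]
170 [136 148 191 205 176 185 214 192 181 182 173 163 153 146 147 145 141 140 141 144 147 154]
171 [138 144 152 143 144 194 288 244 188
[... 2553 characters left out ...]
3 -26 -25 -25 -25 -26 -28 -27 -23 -15 -11]
177 [ -9  -3  -4 -12 -16 -17 -15 -13 -12 -15 -17 -19 -24 -24 -23 -23 -24 -26 -24 -16 -11  -8]
178 [ -1  -9 -14 -17 -19 -18 -16 -12  -3  -6 -12 -18 -23 -24 -23 -23 -24 -22 -17 -12  -9  -4]
179 [ -4 -18 -21 -22 -24 -23 -21 -16  -6  -2 -10 -19 -24 -25 -24 -24 -21 -16 -12 -10  -5   1]
180 [-16 -24 -25 -25 -26 -25 -25 -24 -18 -11 -15 -22 -25 -23 -25 -21 -17 -11 -10  -6   1   5]
181 [-23 -26 -26 -26 -26 -26 -25 -26 -26 -22 -24 -25 -25 -23 -21 -16 -12 -10  -6   0   4   7]
182 [-27 -25 -26 -26 -25 -26 -25 -25 -25 -25 -25 -24 -24 -22 -18 -12 -10  -7   0   5   8   7]
183 [-25 -26 -25 -25 -26 -25 -25 -25 -24 -23 -23 -24 -23 -17 -14 -12  -7   0   5   7   7   8]
```

Emit:
{"name": "carry_out", "arguments": {"commands": [[[0,0,8],0,0],[[0,0,13],0,0],[[0,0,16],0,0],[[0,0,18],0,0],[[0,0,20],0,0],[[0,0,20],0,0]]}}

```text
time_s: 29.8
tool_pos: [0.5922, 0.1908, 0.1177]
orientation: [3.142, -0.0, 0.107]
contact_force: [0.2, 0.3, -0.7]
width: 0.0201
gripper_force: 59.3
```

Emit:
{"name": "carry_out", "arguments": {"commands": [[[0,0,4],0,0],[[0,0,8],0,0],[[0,0,11],0,0],[[0,0,11],0,0]]}}

```text
time_s: 30.2
tool_pos: [0.5922, 0.1908, 0.1064]
orientation: [-3.142, 0.0, 0.107]
contact_force: [2.4, 0.2, -1.7]
width: 0.0202
gripper_force: 59.3
```

Emit:
{"name": "carry_out", "arguments": {"commands": [[[1,0,3],0,0],[[1,0,7],0,0],[[1,0,11],0,0],[[1,0,14],0,0],[[1,0,16],0,0],[[1,0,16],0,0]]}}

```text
time_s: 30.8
tool_pos: [0.5929, 0.1909, 0.0905]
orientation: [3.142, 0.001, 0.107]
contact_force: [-0.2, -1.1, -0.7]
width: 0.0205
gripper_force: 59.3
```

Emit:
{"name": "carry_out", "arguments": {"commands": [[[0,0,1.5],0,0],[[0,0,3],0,0],[[0,0,4.5],0,0],[[0,0,4.5],0,0]]}}

```text
time_s: 31.2
tool_pos: [0.5932, 0.191, 0.0878]
orientation: [3.141, -0.001, 0.107]
contact_force: [-3.6, -0.2, 9.6]
width: 0.0202
gripper_force: 60.7
```

Emit:
{"name": "carry_out", "arguments": {"commands": [[[0,0,-2],0,0],[[0,0,-2],0,0.5],[[0,0,-2],0,0.5],[[0,0,-2],0,0.5],[[0,0,-50],0,0.5],[[0,0,-100],0,0.5],[[0,0,-150],0,0.5],[[-173,381,-160],0,0.5],[[-173,381,-160],0,0.5],[[-173,381,-160],0,0.5],[[-173,381,-160],0,0.5],[[-173,381,-160],0,0.5],[[-173,381,-160],0,0.5],[[-173,381,-160],0,0.5],[[-173,381,-160],0,0.5],[[-173,381,-160],0,0.5],[[-173,381,-160],0,0.5],[[-173,381,-120],0,0.5],[[-173,381,-80],0,0.5],[[-173,381,-80],0,0.5]]}}

```text
time_s: 33.2
tool_pos: [0.46, -0.2039, 0.1625]
orientation: [-3.135, 0.007, 0.108]
contact_force: [-0.3, 0.1, 0.9]
width: 0.0426
gripper_force: 0.0
```

```bash
python3 m8.py | head -3
python3 - <<'E'
from h import *
I=read_camera("top").astype(float); hsv=cv2.cvtColor(I.astype(np.uint8),cv2.COLOR_RGB2HSV)
m=(hsv[...,0]>=9)&(hsv[...,0]<=19)&(hsv[...,1]>190)&(hsv[...,2]>60); print([(a,c.round(1),ray("top",c,.112).round(3)) for a,c in blob(m) if a>8])
m=(hsv[...,0]>104)&(hsv[...,0]<124)&(hsv[...,1]>150); print([(a,c.round(1)) for a,c in blob(m) if a>8])
m=(hsv[...,0]>22)&(hsv[...,0]<34)&(hsv[...,1]>200); print([(a,c.round(1)) for a,c in blob(m) if a>8])
E
```

```text
[ 0.46270821 -0.20642578  0.1683731 ] [ 3.13924535e+00 -2.58835402e-03  1.07514126e-01]
top [(np.int32(24), array([212.12, 193.33]), array([0.5979, 0.1985]))]
scene [(np.int32(13), array([279.31, 170.  ]), array([0.5651, 0.2302])), (np.int32(83), array([146.39, 214.9 ]), array([ 0.3969, -0.1623])), (np.int32(94), array([131.26, 228.9 ]), array([ 0.4058, -0.2202])), (np.int32(110), array([147.45, 237.65]), array([ 0.4622, -0.2101]))]
[(np.int32(28), array([212.5, 193.5]), array([0.59 , 0.192, 0.112]))]
[(np.int32(995), array([321.5, 143.1])), (np.int32(84), array([119. , 160.8])), (np.int32(308), array([243.6, 189.8])), (np.int32(239), array([213.9, 193.7])), (np.int32(311), array([183.4, 197.2])), (np.int32(54), array([214.1, 210.5]))]
[(np.int32(68), array([182.5, 214.2]))]
```

Emit:
{"name": "carry_out", "arguments": {"commands": [[[0,0,50],0,0.5],[[0,0,90],0,0.5],[[0,0,112],0,0.5],[[0,0,112],0,0.5],[[0,0,112],0,0.5],[[0,0,112],0,0],[[0,0,112],0,0],[[0,0,112],0,0],[[0,0,112],0,0],[[0,0,112],0,0]]}}

```text
time_s: 34.45
tool_pos: [0.4626, -0.2069, 0.0563]
orientation: [3.139, -0.003, 0.107]
contact_force: [0.5, 1.1, 7.9]
width: 0.0204
gripper_force: 58.3
```

Emit:
{"name": "carry_out", "arguments": {"commands": [[[0,0,-50],0,0],[[0,0,-100],0,0],[[0,0,-150],0,0],[[0,0,-185],0,0],[[172,-474,-185],0,0],[[172,-474,-185],0,0],[[172,-474,-185],0,0],[[172,-474,-185],0,0],[[172,-474,-185],0,0],[[172,-474,-185],0,0],[[172,-474,-185],0,0],[[172,-474,-185],0,0],[[172,-474,-185],0,0],[[172,-474,-185],0,0],[[172,-474,-185],0,0],[[172,-474,-185],0,0],[[172,-474,-145],0,0],[[172,-474,-105],0,0],[[172,-474,-81],0,0],[[172,-474,-81],0,0]]}}

```text
time_s: 36.45
tool_pos: [0.5808, 0.2812, 0.1328]
orientation: [3.14, 0.006, 0.105]
contact_force: [0.7, -0.3, -1.6]
width: 0.0202
gripper_force: 60.3
```

Emit:
{"name": "carry_out", "arguments": {"commands": [[[0,0,0],0,0],[[0,0,0],0,0]]}}

```text
time_s: 36.65
tool_pos: [0.5831, 0.2829, 0.1378]
orientation: [-3.141, -0.004, 0.106]
contact_force: [0.7, 1.3, -0.3]
width: 0.0199
gripper_force: 60.3
```

Settled on target (0.5832, 0.2825); descending in steps.

Emit:
{"name": "carry_out", "arguments": {"commands": [[[0,0,7],0,0],[[0,0,12],0,0],[[0,0,15],0,0],[[0,0,17],0,0],[[0,0,19],0,0],[[0,0,19],0,0]]}}

```text
time_s: 37.25
tool_pos: [0.5823, 0.2834, 0.1161]
orientation: [-3.142, -0.0, 0.107]
contact_force: [1.2, -0.5, -1.2]
width: 0.0199
gripper_force: 60.3
```

Emit:
{"name": "carry_out", "arguments": {"commands": [[[1,0.5,4],0,0],[[1,0.5,8],0,0],[[1,0.5,12],0,0],[[1,0.5,15],0,0],[[1,0.5,15],0,0]]}}

```text
time_s: 37.75
tool_pos: [0.583, 0.2828, 0.1007]
orientation: [3.141, 0.001, 0.107]
contact_force: [-0.4, 0.3, -0.3]
width: 0.0206
gripper_force: 60.3
```

Emit:
{"name": "carry_out", "arguments": {"commands": [[[0,0,4],0,0],[[0,0,8],0,0],[[0,0,10],0,0],[[0,0,12],0,0],[[0,0,13.5],0,0],[[0,0,15],0,0],[[0,0,15],0,0]]}}

```text
time_s: 38.45
tool_pos: [0.5833, 0.2829, 0.0874]
orientation: [-3.142, -0.001, 0.107]
contact_force: [-3.1, -1.3, 6.1]
width: 0.0199
gripper_force: 61.2
```

Emit:
{"name": "carry_out", "arguments": {"commands": [[[0,0,-1],0,0],[[0,0,-1],0,0.5],[[0,0,-1],0,0.5],[[0,0,-1],0,0.5],[[0,0,-50],0,0.5],[[0,0,-100],0,0.5],[[0,0,-150],0,0.5],[[-122,269,-165],0,0.5],[[-122,269,-165],0,0],[[-122,269,-165],0,0],[[-122,269,-165],0,0],[[-122,269,-165],0,0],[[-122,269,-165],0,0],[[-122,269,-165],0,0],[[-122,269,-165],0,0],[[-122,269,-165],0,0],[[-122,269,-165],0,0]]}}

```text
time_s: 40.15
tool_pos: [0.4908, 0.0035, 0.2511]
orientation: [-3.141, 0.0, 0.109]
contact_force: [-0.3, 0.6, -0.1]
width: 0.0002
gripper_force: 0.0
```

```bash
python3 m8.py | head -3; python3 -c "
from h import *
for b in (0,.092):
  P=pose([.5557,.188,.1065],[[.037,b,.115],[.037,b,.081]]); print([proj(n,P).round(1).tolist() for n in CI])"; python3 pic.py t12 scene,205,315,110,220 top,160,300,155,275
```

```text
[0.49066286 0.00308923 0.25120172] [-3.14150074e+00  2.06825784e-04  1.07962436e-01]
top [(np.int32(24), array([212.12, 193.33]), array([0.5979, 0.1985])), (np.int32(27), array([181.37, 197.22]), array([0.5882, 0.2923])), (np.int32(63), array([353.29, 255.41]), array([ 0.4022, -0.2176])), (np.int32(63), array([333.21, 259.11]), array([ 0.3928, -0.1581]))]
scene [(np.int32(13), array([294.62, 153.62]), array([0.5546, 0.3274])), (np.int32(14), array([279.14, 170.07]), array([0.5649, 0.2295])), (np.int32(60), array([146.15, 213.88]), array([ 0.3934, -0.1604])), (np.int32(77), array([130.9 , 228.29]), array([ 0.4033, -0.2195]))]
[[[212.3, 192.5], [213.7, 194.3]], [[279.8, 168.9], [279.1, 177.1]]]
[[[181.0, 196.6], [183.4, 198.3]], [[295.1, 152.6], [294.1, 160.7]]]
```

View pics/t12.png

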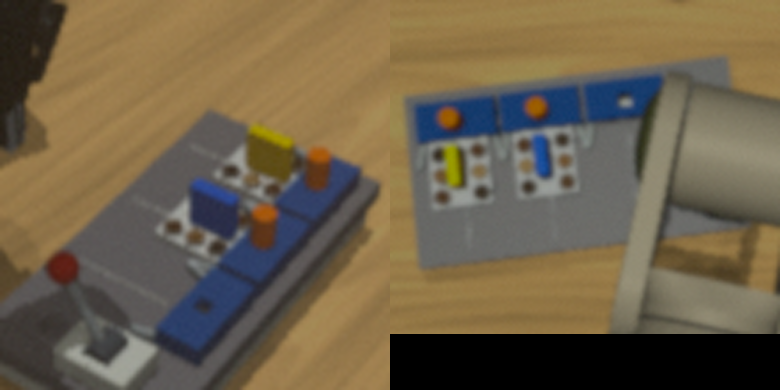

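Run:
```python
from h import *
L=[("now",{n:read_camera(n) for n in CI})]+[(k,np.load(k+".npz")) for k in("im0","im1","im2","im3")]
for k,d in L:
    for n in CI:
        hsv=cv2.cvtColor(d[n].astype(np.uint8),cv2.COLOR_RGB2HSV); m=(hsv[...,0]>42)&(hsv[...,0]<85)&(hsv[...,1]>120)&(hsv[...,2]>40)
        print(k,n,[(int(a),c.round().tolist()) for a,c in blob(m) if a>8])
```

```text
now top []
now scene [(41, [131.0, 38.0]), (23, [142.0, 43.0]), (42, [119.0, 43.0]), (49, [106.0, 48.0]), (43, [131.0, 48.0]), (52, [118.0, 53.0]), (24, [353.0, 78.0])]
im0 top []
im0 scene [(39, [154.0, 28.0]), (43, [143.0, 32.0]), (38, [166.0, 32.0]), (43, [154.0, 37.0]), (41, [131.0, 38.0]), (39, [143.0, 42.0]), (45, [119.0, 43.0]), (44, [131.0, 48.0]), (29, [119.0, 52.0]), (27, [353.0, 79.0])]
im1 top []
im1 scene [(41, [154.0, 28.0]), (43, [143.0, 32.0]), (39, [166.0, 32.0]), (44, [155.0, 37.0]), (39, [143.0, 42.0]), (23, [353.0, 78.0])]
im2 top []
im2 scene [(37, [131.0, 48.0]), (19, [119.0, 53.0]), (17, [353.0, 78.0])]
im3 top []
im3 scene [(43, [154.0, 28.0]), (46, [143.0, 32.0]), (10, [164.0, 30.0]), (45, [154.0, 37.0]), (43, [131.0, 38.0]), (44, [143.0, 42.0]), (45, [119.0, 43.0]), (49, [106.0, 48.0]), (46, [131.0, 48.0]), (52, [118.0, 53.0]), (20, [353.0, 78.0])]
```

Emit:
{"name": "carry_out", "arguments": {"commands": [[[0,0,50],0,0],[[0,0,100],0,0],[[0,0,115],0,0],[[0,0,115],0,0],[[0,0,115],0,0]]}}

```text
time_s: 41.05
tool_pos: [0.4912, 0.0023, 0.1371]
orientation: [3.141, -0.001, 0.107]
contact_force: [0.5, -0.7, 1.0]
width: 0.0
gripper_force: 0.0
```

Emit:
{"name": "carry_out", "arguments": {"commands": [[[15,0,0],0,0],[[30,0,0],0,0],[[45,0,0],0,0],[[60,0,0],0,0],[[72,0,0],0,0],[[82,0,0],0,0],[[89,0,0],0,0],[[93,0,0],0,0],[[95,0,0],0,0],[[95,0,0],0,0]]}}

```text
time_s: 42.05
tool_pos: [0.5851, 0.0126, 0.1365]
orientation: [3.142, -0.0, 0.107]
contact_force: [-0.1, -0.5, -0.0]
width: 0.0001
gripper_force: 0.0
```

Emit:
{"name": "carry_out", "arguments": {"commands": [[[1,0,0],0,0],[[2,0,0],0,0],[[3,0,0],0,0],[[4,0,0],0,0],[[4,0,0],0,0]]}}

```text
time_s: 42.55
tool_pos: [0.589, 0.013, 0.1363]
orientation: [-3.142, 0.0, 0.107]
contact_force: [-0.9, -0.9, -0.3]
width: 0.0001
gripper_force: 0.6
```

Emit:
{"name": "carry_out", "arguments": {"commands": [[[1,0,0],0,0],[[2,0,0],0,0],[[3,0,0],0,0],[[3,0,0],0,0]]}}

```text
time_s: 42.95
tool_pos: [0.5895, 0.0131, 0.1361]
orientation: [-3.141, 0.007, 0.107]
contact_force: [-13.6, -2.4, 5.4]
width: -0.0001
gripper_force: 7.2
```

Emit:
{"name": "carry_out", "arguments": {"commands": [[[3,0,0],0,0],[[-5,0,0],0,0],[[-40,0,0],0,0],[[-70,0,-50],0,0],[[-90,0,-100],0,0],[[-250,400,-110],0,0],[[-250,400,-110],0,0],[[-250,400,-110],0,0],[[-250,400,-110],0,0],[[-250,400,-110],0,0],[[-250,400,-110],0,0],[[-250,400,-110],0,0],[[-250,400,-110],0,0],[[-250,400,-110],0,0],[[-250,400,-110],0,0],[[-250,400,-110],0,0],[[-250,400,-110],0,0]]}}

```text
time_s: 44.65
tool_pos: [0.3865, -0.4101, 0.2465]
orientation: [3.141, -0.0, 0.108]
contact_force: [0.2, -0.6, -0.8]
width: 0.0002
gripper_force: 0.0
```

```bash
python3 m3.py; python3 m8.py | head -3
```

```text
[-0.06835305 -0.35955625 -0.40355701]
top 49 [272.65306122 181.67346939] [0.61325926 0.01622035 0.152     ]
scene 52 [245.5 196.5] [0.61253961 0.01360615 0.152     ]
0 [[0.53648445 0.00593152 0.1522066 ]] [array([[277.1, 208.6]]), array([[222.6, 184.6]])]
0.5 [[0.57462118 0.01000851 0.162     ]] [array([[275.4, 194.6]]), array([[233.9, 187.8]])]
1 [[0.61275792 0.01408549 0.1522066 ]] [array([[273.4, 181.8]]), array([[245.7, 196.4]])]
[ 0.38635381 -0.41052864  0.24649802] [ 3.14134023e+00 -1.03245571e-04  1.07642464e-01]
top [(np.int32(24), array([212.12, 193.33]), array([0.5979, 0.1985])), (np.int32(26), array([181.27, 197.15]), array([0.5884, 0.2926])), (np.int32(63), array([353.4 , 255.43]), array([ 0.4022, -0.218 ])), (np.int32(62), array([333.15, 259.15]), array([ 0.3927, -0.1579]))]
scene [(np.int32(14), array([294.5 , 153.71]), array([0.5546, 0.3268])), (np.int32(15), array([279.13, 170.2 ]), array([0.5653, 0.229 ])), (np.int32(87), array([146.17, 214.1 ]), array([ 0.3941, -0.1609])), (np.int32(97), array([131.11, 228.54]), array([ 0.4044, -0.2197]))]
```

The lever matches the "on" position and both pins are in place, so I'm handing in.

```bash
python3 -c "
from station import robot
print(robot.hand_in())"
```

```text
the job is handed in; nothing more can be done
None
```

I switched the shaker off, locked the blue plate in bay 2 and the yellow plate in bay 3 with a pin each, pushed the lever fully back on and handed the job in at about 45 s; no green plate was on the bench, and the hand-in call returned no verdict.

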